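# Take the clay tamper off its safety hook

## Task

Take the clay tamper off its safety hook: press the sprung keeper back with the tamper's own stem until the cross pin meets the stop, ease it forward 6 to 7 mm so that it lies under the mouth of the cover, and lift it out there without forcing anything. Stand the tamper upright on the round plaster slab, set down gently, let go, and leave the other things on the bench where they are.

Things in the scene. Friction and masses are not known exactly. Their poses are not given: they have to be found in the camera images.
- hook: Fixed steel safety hook, 66 mm wide, 146 mm high: a post (front face at x = 78 mm) with two level prongs reaching forward. Origin on the bench under the pin's seat; local +x points back to the post, z up. Each prong (|y| 14 to 34 mm) is a flat-floored channel for one end of the tamper's cross pin; the 28 mm gap between them is open at the front and takes the stem.
- pin_seat (a point): On the hook, 135 mm up: where the pin's axis rests at the start, x = 0. The channel floor, 4 mm below, is level all the way. The pin slides back (hook +x) 16 to 41 mm to a rigid stop wall; how far is screw-set, different each time and not reported. The pin lifts straight out only 5 to 8 mm in front of where it meets the stop (best 6.5); elsewhere the cover is in its way.
- cover_top (a point): On the hook, 145.5 mm up: top of the 4 mm cover plate over both channels; nothing of the hook is higher. It bars the pin from being lifted (2.5 mm play above the pin), except at its mouth, 11 mm long in x and open above, whose rear edge overhangs the stop wall by 5 mm. Stop and cover are rigid: over 30 N against them is forcing. At the stop the force rises sharply above the spring's.
- prong_front (a point): On the hook, 121 mm up: underside of the prongs' front ends, x = -9 mm; the cover plate may reach forward to x = -30 mm. With the pin at least 15 mm above its seat the tamper can be drawn forward (hook -x) out of the gap, the pin passing over the cover and the foot under the prongs; the foot (top 78 mm below the pin) may rise at most 60 mm until clear of them.
- keeper (a joint): The hook's sprung keeper: a level plunger between the prongs whose dark head bears on the back of the tamper's stem, 110 to 134 mm up. 0 = forward (closed), grows in m as pressed back toward the post, at most 0.042. Takes about 2 N at first and 5 N at 40 mm (plus friction where the pin drags on the channel floor); springs forward when released.
- tamper: Clay tamper, 174 mm high, 0.22 to 0.42 kg: wooden foot 56 mm across, 22 mm high; steel stem 12 (x) by 18 mm (y); square cross pin 8 x 8 mm, 54 mm long along y; wooden grip block on top, 16 (x) by 26 mm (y), 122 to 174 mm above the underside. Origin: centre of the underside, z up. It starts hanging upright by the pin, axes as the hook's.
- cross_pin (a point): Middle of the tamper's cross pin, on its axis, 100 mm above the foot's underside.
- grip (a point): Middle of the tamper's grip block, 150 mm above the foot's underside.
- slab: Fixed round plaster slab, 150 mm in diameter, 16 mm thick. Origin at the centre of its underside, on the bench.
- slab_top (a point): Centre of the slab's flat top, 16 mm above the bench.
- glaze_green: Bystander: squat round green jar, 70 mm wide, 117 mm high. Origin at its underside.
- egg_cup: Bystander: small white cup, 48 mm wide, 42 mm high. Origin at its underside.
- wood_rib: Bystander: flat wooden rib, 41 x 94 x 6 mm. Origin at its underside.
- lid_yellow: Bystander: upturned screw lid, 66 mm wide, 13 mm high. Origin at its underside.

How it is judged:
By the outcome, as a careful person would: the job done as asked, in the order asked, and still so for the second after the job is handed in, with the robot touching nothing.
It also fails if it takes over 58 s, if anything falls off the work surface, if the arm or the gripper's body presses on something with over 40 N, if the wrist force passes 120 N, or if a joint passes its speed limit or range.

## Robot

A 6-joint arm with a two-finger parallel gripper is mounted at the origin on the work surface; the furniture and walls round the work are solid. World frame = base frame: x ahead of the robot, y to its left, z up, the work surface at z = 0. Lengths are in mm, angles in rad, forces in N, time in s.
With the tool pointing down it reaches from about 350 to 975 mm from the base axis. Payload 7.1 kg.
Tool frame: the origin (TCP) lies on the mounting face of the last link; the fingertips stand 182 mm ahead of it and the grasp point (between the pads) lies 163 mm ahead of it (ctrl.tcp_to_tips is the distance from the TCP to the fingertips, in mm); z points along the fingers, y is the direction in which the jaws open and shut (so a half turn about z gives the same grasp; the last joint's range is limited). The gripper opens to 88 mm and grips with 3 to 60 N. Pads are 20 mm wide; open, the fingers measure 115 mm over their backs; the gripper's body (75 mm by 178 mm) begins 61 mm behind the grasp point.
Start: joints at [-1.299, 0.423, 1.63, -0, 1.089, -0.019], TCP at [179.218, -598.738, 404.675] pointing down, gripper open.
Joint ranges: [-3, 3], [-0.9, 2.11], [0.09, 2.58], [-1.31, 4.45], [0.11, 2.69], [-2.54, 2.54]. Speed limits (rad/s): [2.39, 2.39, 3.01, 3.14, 3.14, 3.14].

## Interface

Orientations are given as a rotation vector (axis times angle).
In Python, from workcell import ctrl gives the robot as it stands. The module is installed in compiled form; this text tells all that it offers.
- The arm moves only by the tool send_rows, never from a script. Its argument "commands" is a list of rows, each an object with "translation": the shift along the world's x, y, z normalised to -1 to 1, where 1 is 0.1 m, a list of three; "twist": the turn, a rotation vector about the world's x, y, z normalised to -1 to 1, where 1 is 0.5 rad, a list of three. A call has exactly 10 rows; each row is the pose to reach, as a shift and turn from the pose commanded when the call began; what a row does not reach only later rows make up. A row lasts 1/10 s, in which the tool goes at most 50 mm and 8.59 degrees, less where a joint would pass 70% of its speed; a pose out of reach is approached as far as the arm can. A call with a number of a shift or a turn outside -1 to 1 is refused whole. A call with a gripper value outside its range is refused whole. "grip" is the closure, from -1 (fully open) to 1 (shut), set as the call begins (left out, the last holds). The fingers move at their own pace and stop on an object; the grip force is fixed at half the most. Time passes only in rows, so rows that repeat a pose let the fingers close, or fill a call up. It gives the time, the measured TCP pose, the force and the opening at its end, in the units of the state.
- ctrl.get_obs(): the state, without advancing time (a new reading comes with each control period).
- ctrl.get_image(name): name is "side" or "top" or "wrist"; returns a dict with "img" (480x640x3 uint8, red, green, blue), "intrinsics" (3x3 intrinsics, pixels), "dist" ([k1, k2, p1, p2, k3] as OpenCV has them; the pictures are not rectified), "cam_to_world" (4x4, takes a point from camera to world coordinates). Camera axes: x right, y down, z forward; pixel columns grow to the right and rows downward; lengths in mm; the calibration is good to about 2 mm. A picture is of the moment at which its call begins. There is no depth.
- ctrl.close_job(): hands the job in, once; it reports no verdict.
The state is a dict: "t": time; "qpos": joint angles; "qvel": joint speeds; "joint_torque": joint torques, N m; "ee_pos": TCP position; "orientation": TCP orientation; "ft_force": force on the tool from outside, world axes, zero at the start; "moment": the same for the moment, N m; "width": finger opening in mm.
Only numpy, scipy, OpenCV 4.12 (cv2) and the standard library are available. Lean on these libraries where they do the work, as an engineer would, in place of code of your own. Each camera call takes 0.05 s, during which the arm holds its last target. There are 200 camera calls.

## Working session

There is one attempt and no reset: what is moved stays moved. The work goes in short steps, Python scripts to look and compute and a tool call to move; the robot and the scene stay as the last step left them, time stands still between calls to the robot, and variables do not carry over. Pictures are saved under pics/ and viewed, about 8 in all and at most 12, crops included, and the job is handed in when it is done.

Besides the shell and the picture viewer there is one more tool, called after ">>>" as name(argument=value, ...) on one line, values as JSON. send_rows: Moves the arm, as the interface text tells. Its arguments: {"type":"object","properties":{"commands":{"type":"array","items":{"type":"object","properties":{"translation":{"type":"array","items":{"type":"number"}},"twist":{"type":"array","items":{"type":"number"}}}}},"grip":{"type":"number"}},"required":["commands"]}

```bash
mkdir -p pics; cat > h.py <<'E'
import numpy as np, cv2, pickle
from workcell import ctrl
def snap(n,f):
    d=ctrl.get_image(n); cv2.imwrite('pics/%s.png'%f,d['img'][:,:,::-1]); pickle.dump(d,open('pics/%s.pkl'%f,'wb')); return d
def load(f): return pickle.load(open('pics/%s.pkl'%f,'rb'))
def ray(d,uv):
    p=cv2.undistortPoints(np.array([[uv]],float),np.array(d['intrinsics'],float),np.array(d['dist'],float))[0,0]
    T=np.array(d['cam_to_world']); v=T[:3,:3]@[p[0],p[1],1]; return T[:3,3],v/np.linalg.norm(v)
def atz(d,uv,z):
    o,v=ray(d,uv); return o+v*(z-o[2])/v[2]
def tri(*obs):
    A=np.zeros((3,3));b=np.zeros(3);R=[ray(d,u) for d,u in obs]
    for o,v in R: P=np.eye(3)-np.outer(v,v);A+=P;b+=P@o
    X=np.linalg.solve(A,b); return X,[float(np.linalg.norm(np.cross(X-o,v))) for o,v in R]
def proj(d,X):
    T=np.linalg.inv(np.array(d['cam_to_world']));r=cv2.Rodrigues(T[:3,:3])[0]
    return cv2.projectPoints(np.array(X,float).reshape(-1,1,3),r,T[:3,3],np.array(d['intrinsics'],float),np.array(d['dist'],float))[0][:,0]
E
python3 - <<'E'
from h import *
a=snap('side','s0');b=snap('top','t0');c=snap('wrist','w0')
for d in(a,b,c):print(np.round(d['cam_to_world'],2).tolist(),np.round(d['intrinsics'],0).tolist())
print(ctrl.get_obs())
cv2.imwrite('pics/st0.png',cv2.resize(np.vstack([a['img'],b['img']])[:,:,::-1],None,fx=.62,fy=.62))
E
```

```text
[[-0.95, -0.21, 0.23, 273.23], [-0.31, 0.62, -0.72, 782.64], [0.01, -0.76, -0.66, 858.72], [0.0, 0.0, 0.0, 1.0]] [[466.0, 0.0, 328.0], [0.0, 466.0, 242.0], [0.0, 0.0, 1.0]]
[[-0.03, -0.99, 0.14, 381.79], [-1.0, 0.03, 0.01, -21.69], [-0.01, -0.14, -0.99, 1334.85], [0.0, 0.0, 0.0, 1.0]] [[574.0, 0.0, 323.0], [0.0, 574.0, 241.0], [0.0, 0.0, 1.0]]
[[0.29, -0.92, -0.27, 252.23], [-0.96, -0.27, -0.08, -576.6], [-0.0, 0.28, -0.96, 383.76], [0.0, 0.0, 0.0, 1.0]] [[345.0, 0.0, 316.0], [0.0, 345.0, 240.0], [0.0, 0.0, 1.0]]
{'t': 0.15, 'qpos': array([-1.29899495e+00,  4.23672221e-01,  1.63050545e+00,  3.35738777e-06,
        1.08859918e+00, -1.90015770e-02]), 'qvel': array([-0.00166458, -0.00068561, -0.00335899,  0.00080283,  0.00109495,
       -0.00041173]), 'joint_torque': array([-1.10709648e-04, -5.44982886e+01, -2.73919469e+01,  6.43697334e-02,
        2.04566913e-02, -6.55762506e-05]), 'ee_pos': array([ 179.16670686, -598.5422371 ,  404.07935597]), 'orientation': array([-3.10727961e+00, -4.55011679e-01,  2.29775511e-04]), 'ft_force': array([ 0.02624748,  0.02172353, -0.05287175]), 'moment': array([-0.03257377, -0.00853089, -0.0008546 ]), 'width': 87.71734829455976}
```

View pics/s0.png

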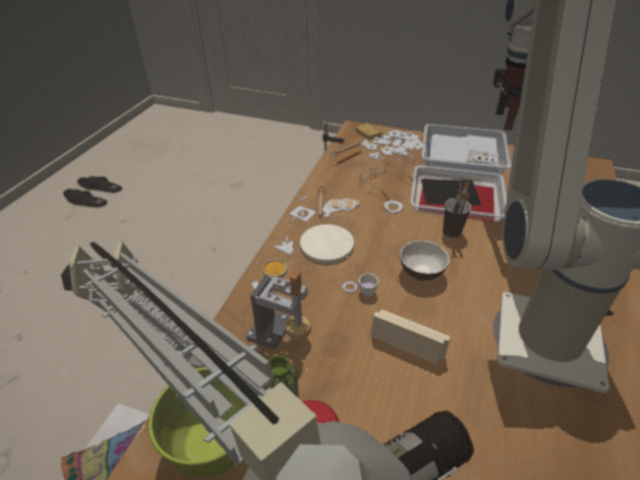

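View pics/t0.png

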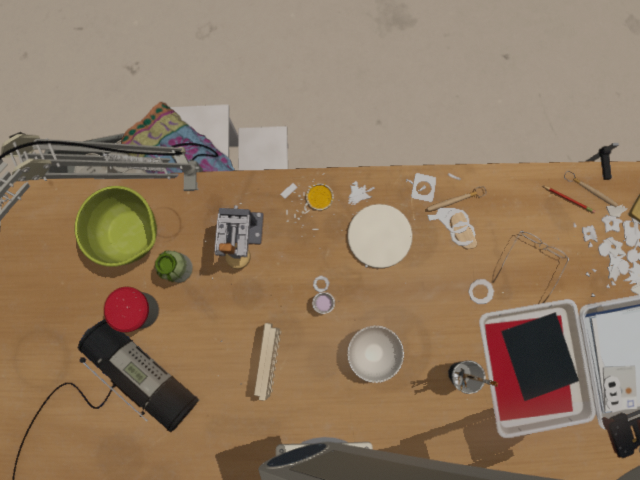

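The side view shows the hook at about (275,310), with the tamper's grip at (296,285) and the slab at (327,243). In the top view the hook is at (235,232), the grip at (227,247) and the slab at (380,236). I'll enlarge both around the hook.

```bash
python3 - <<'E'
from h import *
a=load('s0')['img'][255:365,230:330,::-1];b=load('t0')['img'][195:285,205:275,::-1]
A=cv2.resize(a,(400,440),interpolation=cv2.INTER_CUBIC);B=cv2.resize(b,(400,514),interpolation=cv2.INTER_CUBIC)
A=cv2.copyMakeBorder(A,0,74,0,0,cv2.BORDER_CONSTANT)
cv2.imwrite('pics/c0.png',cv2.convertScaleAbs(np.hstack([A,B]),alpha=1.5))
a,b=load('s0'),load('t0')
print(tri((a,(327,243)),(b,(380,236))),tri((a,(297,276)),(b,(227,248))))
E
```

```text
(array([ 576.76765212, -144.02463197,    9.86474588]), [0.26631601454023474, 0.26631601454003095]) (array([533.11562755, 179.79523337, 202.46731614]), [0.5116400303789433, 0.5116400303788661])
```

View pics/c0.png

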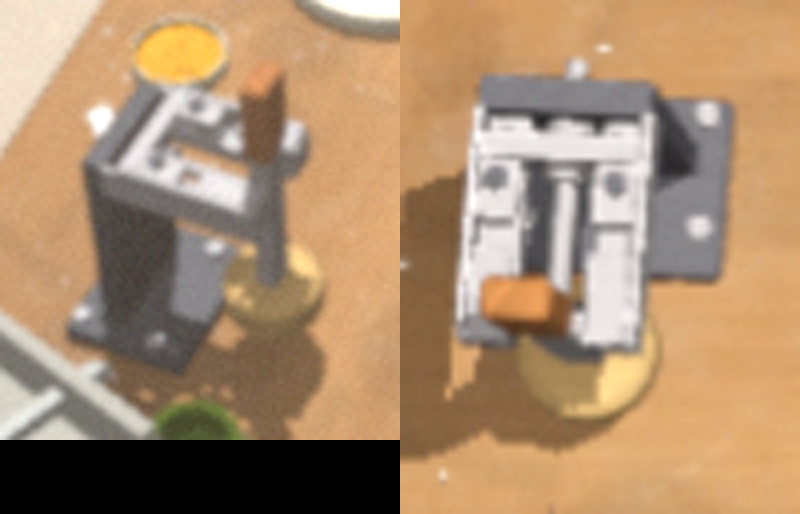

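The left crop shows the tamper hanging in the hook. In the right crop the keeper rod runs up the image, so hook +x is roughly world +x, and the cover mouths are visible. I'll check the lamp arm's height before travelling.

```bash
python3 - <<'E'
from h import *
a,b=load('s0'),load('t0')
for s,t in [((70,277),(190,182)),((122,250),(190,182)),((70,277),(20,140)),((122,250),(20,140)),((275,430),(20,140))]:
  X,e=tri((a,s),(b,t));print(np.round(X),np.round(e,1))
e=lambda c:(205+(c[0]-400)/5.714,195+c[1]/5.714)
# cover edges at z=145.5, and keeper rod at z=122
for c in [(478,100),(462,330),(652,100),(640,340)]: print(np.round(atz(b,e(c),145.5)))
for c in [(568,170),(558,290)]: print(np.round(atz(b,e(c),122)))
E
```

```text
[755. 324. 266.] [122.2 122.2]
[723. 284. 295.] [85. 85.]
[697. 494. 447.] [1.9 1.9]
[663. 460. 481.] [20.2 20.2]
[563. 527. 364.] [152.8 152.8]
[618. 208. 146.]
[532. 214. 146.]
[616. 143. 146.]
[526. 148. 146.]
[594. 178. 122.]
[549. 182. 122.]
```

>>> send_rows(commands=[{"translation":[0.3,0.3,0.3],"twist":[0,0,0.2]},{"translation":[0.6,0.7,0.6],"twist":[0,0,0.4]},{"translation":[0.8,1,0.8],"twist":[0,0,0.6]},{"translation":[1,1,1],"twist":[0,0,0.8]},{"translation":[1,1,1],"twist":[0,0,1]},{"translation":[1,1,1],"twist":[0,0,1]},{"translation":[1,1,1],"twist":[0,0,1]},{"translation":[1,1,1],"twist":[0,0,1]},{"translation":[1,1,1],"twist":[0,0,1]},{"translation":[1,1,1],"twist":[0,0,1]}], grip=-1)

```text
t: 1.15
ee_pos: [278.9, -499.0, 504.2]
orientation: [-2.899, -1.208, 0.0]
ft_force: [-0.1, -0.5, -0.8]
width: 87.9
```

```bash
python3 - <<'E'
from h import *
a,b=load('s0'),load('t0')
for s in [(275,425),(310,440),(240,440),(320,470)]:
  X,e=tri((a,s),(b,(190,180)));print(np.round(X),np.round(e,1))
E
```

```text
[ 647.  324. -108.] [106.8 106.8]
[595. 330. -69.] [148. 148.]
[ 707.  345. -214.] [75.4 75.4]
[ 581.  352. -103.] [171.3 171.3]
```

>>> send_rows(commands=[{"translation":[0.1,0.4,0],"twist":[0,0,0.1]},{"translation":[0.2,0.9,0],"twist":[0,0,0.2]},{"translation":[0.4,1,0],"twist":[0,0,0.4]},{"translation":[0.6,1,0],"twist":[0,0,0.5]},{"translation":[0.7,1,0],"twist":[0,0,0.6]},{"translation":[0.8,1,0],"twist":[0,0,0.7]},{"translation":[0.8,1,0],"twist":[0,0,0.7]},{"translation":[0.8,1,0],"twist":[0,0,0.7]},{"translation":[0.8,1,0],"twist":[0,0,0.7]},{"translation":[0.8,1,0],"twist":[0,0,0.7]}])

```text
t: 2.15
ee_pos: [358.7, -398.8, 504.7]
orientation: [-2.645, -1.695, 0.0]
ft_force: [-0.0, -0.2, 1.3]
width: 87.7
```

```bash
python3 - <<'E'
from h import *
a,b=load('s0'),load('t0')
for uv in [(190,182),(20,165),(10,190),(120,165)]:
  for z in (0,100,200,300,450,600): X=atz(b,uv,z);print(uv,np.round(X),np.round(proj(a,X)[0]))
E
```

```text
(190, 182) [724. 306.   0.] [197. 362.]
(190, 182) [698. 281. 100.] [205. 326.]
(190, 182) [673. 257. 200.] [215. 287.]
(190, 182) [647. 232. 300.] [226. 243.]
(190, 182) [608. 195. 450.] [245. 165.]
(190, 182) [570. 159. 600.] [268.  69.]
(20, 165) [787. 747.   0.] [  4. 590.]
(20, 165) [756. 689. 100.] [ 24. 531.]
(20, 165) [726. 631. 200.] [ 45. 468.]
(20, 165) [696. 574. 300.] [ 68. 398.]
(20, 165) [650. 488. 450.] [107. 280.]
(20, 165) [605. 401. 600.] [151. 142.]
(10, 190) [723. 770.   0.] [ 26. 627.]
(10, 190) [698. 710. 100.] [ 46. 563.]
(10, 190) [672. 651. 200.] [ 67. 495.]
(10, 190) [646. 592. 300.] [ 90. 422.]
(10, 190) [608. 503. 450.] [129. 298.]
(10, 190) [570. 414. 600.] [172. 153.]
(120, 165) [774. 481.   0.] [125. 429.]
(120, 165) [744. 444. 100.] [137. 388.]
(120, 165) [715. 406. 200.] [150. 342.]
(120, 165) [686. 368. 300.] [165. 290.]
(120, 165) [642. 312. 450.] [190. 201.]
(120, 165) [598. 255. 600.] [220.  92.]
```

>>> send_rows(commands=[{"translation":[0,0.4,0],"twist":[0,0,0]},{"translation":[0.1,0.8,0],"twist":[0,0,0]},{"translation":[0.1,1,0],"twist":[0,0,0]},{"translation":[0.2,1,0],"twist":[0,0,0]},{"translation":[0.4,1,0],"twist":[0,0,0]},{"translation":[0.6,1,0],"twist":[0,0,0]},{"translation":[0.6,1,0],"twist":[0,0,0]},{"translation":[0.6,1,0],"twist":[0,0,0]},{"translation":[0.6,1,0],"twist":[0,0,0]},{"translation":[0.6,1,0],"twist":[0,0,0]}])

```text
t: 3.15
ee_pos: [418.6, -299.0, 504.6]
orientation: [-2.645, -1.695, 0.0]
ft_force: [-0.1, -0.0, -0.2]
width: 87.8
```

>>> send_rows(commands=[{"translation":[0,0.4,0],"twist":[0,0,0]},{"translation":[0.1,0.8,0],"twist":[0,0,0.1]},{"translation":[0.1,1,0],"twist":[0,0,0.2]},{"translation":[0.2,1,0],"twist":[0,0,0.3]},{"translation":[0.3,1,0],"twist":[0,0,0.4]},{"translation":[0.4,1,0],"twist":[0,0,0.4]},{"translation":[0.4,1,0],"twist":[0,0,0.4]},{"translation":[0.4,1,0],"twist":[0,0,0.4]},{"translation":[0.4,1,0],"twist":[0,0,0.4]},{"translation":[0.4,1,0],"twist":[0,0,0.4]}])

```text
t: 4.15
ee_pos: [458.9, -198.9, 504.7]
orientation: [-2.462, -1.951, 0.0]
ft_force: [0.0, -0.8, 0.6]
width: 88.0
```

>>> send_rows(commands=[{"translation":[0,0.4,0],"twist":[0,0,0]},{"translation":[0.1,0.8,0],"twist":[0,0,0.1]},{"translation":[0.1,1,0],"twist":[0,0,0.2]},{"translation":[0.2,1,0],"twist":[0,0,0.3]},{"translation":[0.3,1,0],"twist":[0,0,0.32]},{"translation":[0.4,1,0],"twist":[0,0,0.32]},{"translation":[0.4,1,0],"twist":[0,0,0.32]},{"translation":[0.4,1,0],"twist":[0,0,0.32]},{"translation":[0.4,1,0],"twist":[0,0,0.32]},{"translation":[0.4,1,0],"twist":[0,0,0.32]}])

```text
t: 5.15
ee_pos: [498.9, -99.0, 504.6]
orientation: [-2.298, -2.141, 0.0]
ft_force: [-0.4, 0.2, 0.7]
width: 87.6
```

>>> send_rows(commands=[{"translation":[0,0.4,0],"twist":[0,0,0]},{"translation":[0.1,0.8,0],"twist":[0,0,0]},{"translation":[0.1,1,0],"twist":[0,0,0]},{"translation":[0.2,1,0],"twist":[0,0,0]},{"translation":[0.3,1,0],"twist":[0,0,0]},{"translation":[0.3,1,0],"twist":[0,0,0]},{"translation":[0.3,1,0],"twist":[0,0,0]},{"translation":[0.3,1,0],"twist":[0,0,0]},{"translation":[0.3,1,0],"twist":[0,0,0]},{"translation":[0.3,1,0],"twist":[0,0,0]}])

```text
t: 6.15
ee_pos: [529.0, 0.9, 504.7]
orientation: [-2.298, -2.142, 0.0]
ft_force: [-1.1, -0.1, 0.1]
width: 88.0
```

>>> send_rows(commands=[{"translation":[0,0.4,0],"twist":[0,0,0]},{"translation":[0,0.8,0],"twist":[0,0,0]},{"translation":[0,1,0],"twist":[0,0,0]},{"translation":[0,1,0],"twist":[0,0,0]},{"translation":[0,1,0],"twist":[0,0,0]},{"translation":[0,1,0],"twist":[0,0,0]},{"translation":[0,1,0],"twist":[0,0,0]},{"translation":[0,1,0],"twist":[0,0,0]},{"translation":[0,1,0],"twist":[0,0,0]},{"translation":[0,1,0],"twist":[0,0,0]}])

```text
t: 7.15
ee_pos: [529.2, 100.9, 504.7]
orientation: [-2.298, -2.142, 0.0]
ft_force: [-0.2, -0.2, 0.8]
width: 88.1
```

```bash
python3 - <<'E'
from h import *
d=snap('wrist','w1');print(ctrl.get_obs()['ee_pos'],ctrl.get_obs()['orientation'])
print(proj(d,[(533,180,209),(576,-144,16)]))
E
```

```text
[529.23492157 101.0364701  504.68992077] [2.29819039e+00 2.14192606e+00 3.25462822e-05]
[[313.71993388 136.41980217]
 [356.69107085 350.5657362 ]]
```

View pics/w1.png

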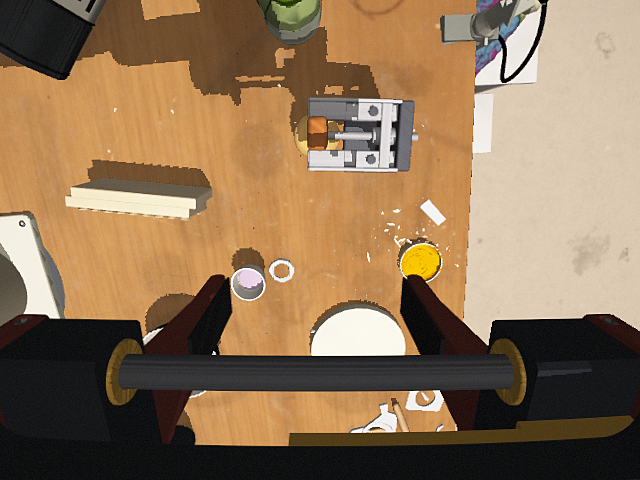

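The wrist view shows the grip top at about (317,125), the hook over (308–412, 97–172), the slab at (358,340), the egg cup at (248,283) and the yellow lid at (420,262). I'll enlarge the hook.

```bash
python3 - <<'E'
from h import *
d=load('w1');c=d['img'][85:185,290:423,::-1]
cv2.imwrite('pics/c1.png',cv2.resize(c,(798,600),interpolation=cv2.INTER_CUBIC))
E
```

```text
(no output)
```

View pics/c1.png

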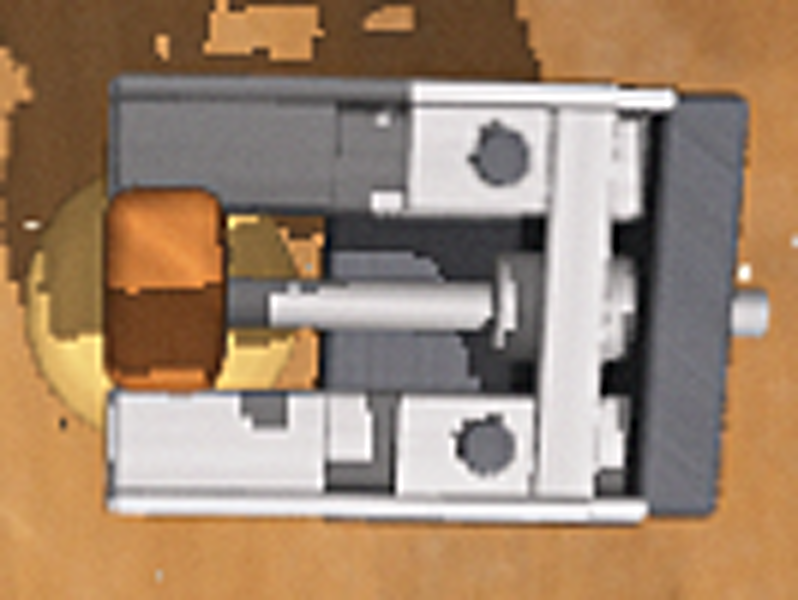

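```bash
python3 - <<'E'
from h import *
w,t,s=load('w1'),load('t0'),load('s0')
e=lambda c:(290+c[0]/6,85+c[1]/6)
def ang(p,q,z=145.5):
  P,Q=atz(w,e(p),z),atz(w,e(q),z);print(np.round(P,1),np.round(Q,1),np.degrees(np.arctan2(*(Q-P)[[1,0]])))
ang((112,80),(675,92));ang((110,512),(645,520));ang((112,385),(535,398))
ang((337,105),(325,490));ang((408,90),(398,490));ang((108,110),(108,490));ang((552,110),(540,490))
ang((325,490),(337,105));ang((112,195),(112,385),209);ang((215,195),(218,385),209)
T=lambda c:(205+(c[0]-400)/5.714,195+c[1]/5.714)
print('grip top',tri((w,e((163,288))),(t,T((520,300))) ,(s,(230+265/4,255+70/4))))
print(atz(w,e((163,288)),209), 'keeper',)
ang((275,305),(490,307),122)
ang((33,300),(33,300),57)
E
```

```text
[530.5 214.9 145.5] [617.1 207.4 145.5] -4.9504375429102945
[525.2 149.4 145.5] [611.6 142.1 145.5] -4.796797050957603
[527.  169.2 145.5] [594.2 162.6 145.5] -5.669193978387218
[564.8 208.8 145.5] [560.  150.4 145.5] -94.7335142092531
[575.9 210.3 145.5] [571.7 149.6 145.5] -93.8836129343793
[529.6 210.6 145.5] [525.1 152.9 145.5] -94.3980692633964
[598.  205.9 145.5] [594.6 148.  145.5] -93.30030240490503
[560.  150.4 145.5] [564.8 208.8 145.5] 85.2664857907469
[530.2 194.1 209. ] [528.4 170.8 209. ] -94.37018153188691
[543.2 193.2 209. ] [542.1 169.8 209. ] -92.72531871973023
grip top (array([534.23250067, 180.9737712 , 212.31043609]), [2.041132691983901, 1.1661097328177565, 0.929917769972129])
[535.81934753 182.34084639 209.        ] keeper
[554.9 179.8 122. ] [591.1 177.1 122. ] -4.395445850735735
[510.8 184.7  57. ] [510.8 184.7  57. ] 0.0
```

>>> send_rows(commands=[{"translation":[0,0.3,0],"twist":[0,0,0]},{"translation":[0,0.6,0],"twist":[0,0,-0.02]},{"translation":[0.06,0.8,0],"twist":[0,0,-0.02]},{"translation":[0.07,0.81,-0.2],"twist":[0,0,-0.02]},{"translation":[0.07,0.81,-0.4],"twist":[0,0,-0.02]},{"translation":[0.07,0.81,-0.6],"twist":[0,0,-0.02]},{"translation":[0.07,0.81,-0.7],"twist":[0,0,-0.02]},{"translation":[0.07,0.81,-0.75],"twist":[0,0,-0.02]},{"translation":[0.07,0.81,-0.75],"twist":[0,0,-0.02]},{"translation":[0.07,0.81,-0.75],"twist":[0,0,-0.02]}])

```text
t: 8.2
ee_pos: [536.5, 182.3, 430.5]
orientation: [2.308, 2.13, 0.002]
ft_force: [0.9, 0.1, 0.8]
width: 88.2
```

```bash
python3 - <<'E'
from h import *
d=snap('wrist','w2');print(ctrl.get_obs()['ee_pos'])
print(proj(d,[(535.5,182,209),(537,182,187)]))
cv2.imwrite('pics/c2.png',cv2.resize(d['img'][180:480,160:500,::-1],(680,600),interpolation=cv2.INTER_CUBIC))
E
```

```text
[536.53407977 182.32214371 430.63904956]
[[314.29511025 268.29165372]
 [316.56301548 256.60325437]]
```

View pics/c2.png

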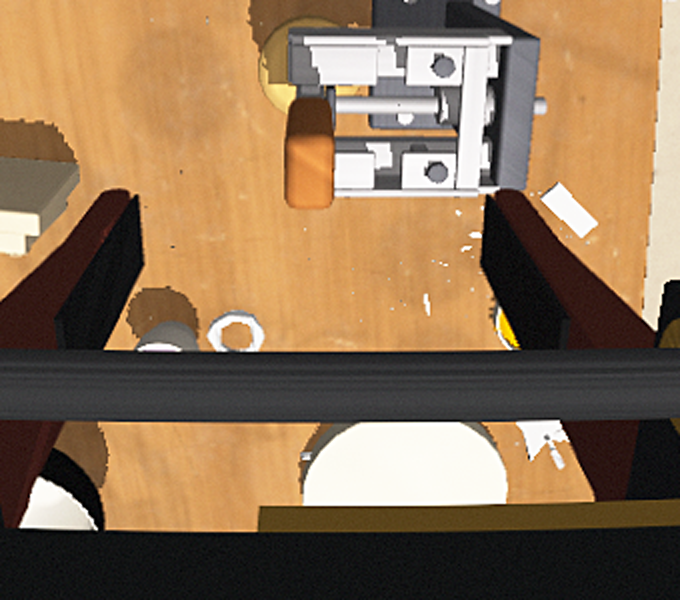

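The grip top centre is at about (314,268), which matches the predicted (314,268), and it is centred between the fingers. I'll descend and close.

>>> send_rows(commands=[{"translation":[0,0,-0.15],"twist":[0,0,0]},{"translation":[0,0,-0.35],"twist":[0,0,0]},{"translation":[0,0,-0.55],"twist":[0,0,0]},{"translation":[0,0,-0.7],"twist":[0,0,0]},{"translation":[0,0,-0.8],"twist":[0,0,0]},{"translation":[0,0,-0.8],"twist":[0,0,0]},{"translation":[0,0,-0.8],"twist":[0,0,0]},{"translation":[0,0,-0.8],"twist":[0,0,0]},{"translation":[0,0,-0.8],"twist":[0,0,0]},{"translation":[0,0,-0.8],"twist":[0,0,0]}])

```text
t: 9.25
ee_pos: [536.3, 182.3, 350.3]
orientation: [2.308, 2.131, 0.002]
ft_force: [-0.2, -0.0, 0.0]
width: 87.8
```

>>> send_rows(commands=[{"translation":[0,0,0],"twist":[0,0,0]},{"translation":[0,0,0],"twist":[0,0,0]},{"translation":[0,0,0],"twist":[0,0,0]},{"translation":[0,0,0],"twist":[0,0,0]},{"translation":[0,0,0],"twist":[0,0,0]},{"translation":[0,0,0],"twist":[0,0,0]},{"translation":[0,0,0],"twist":[0,0,0]},{"translation":[0,0,0],"twist":[0,0,0]},{"translation":[0,0,0],"twist":[0,0,0]},{"translation":[0,0,0],"twist":[0,0,0]}], grip=1)

```text
t: 10.25
ee_pos: [536.2, 182.3, 349.7]
orientation: [-2.308, -2.131, 0.0]
ft_force: [-0.1, 0.4, 0.8]
width: 15.8
```

>>> send_rows(commands=[{"translation":[0.02,-0.0016,0],"twist":[0,0,0]},{"translation":[0.04,-0.003,0],"twist":[0,0,0]},{"translation":[0.06,-0.005,0],"twist":[0,0,0]},{"translation":[0.08,-0.0064,0],"twist":[0,0,0]},{"translation":[0.1,-0.008,0],"twist":[0,0,0]},{"translation":[0.12,-0.0096,0],"twist":[0,0,0]},{"translation":[0.14,-0.011,0],"twist":[0,0,0]},{"translation":[0.16,-0.013,0],"twist":[0,0,0]},{"translation":[0.18,-0.0145,0],"twist":[0,0,0]},{"translation":[0.2,-0.016,0],"twist":[0,0,0]}])

```text
t: 11.25
ee_pos: [554.9, 180.7, 349.7]
orientation: [-2.306, -2.128, 0.006]
ft_force: [-8.6, 0.4, 8.0]
width: 16.0
```

```bash
python3 - <<'E'
from h import *
o=ctrl.get_obs();print(o['ee_pos'],o['ft_force'],o['moment'])
E
```

```text
[554.92506579 180.74524631 349.65230075] [-8.60513758  0.36515925  7.95275544] [0.22815796 1.8821344  0.00658634]
```

>>> send_rows(commands=[{"translation":[0,0,0.005],"twist":[0,0,0]},{"translation":[0,0,0.01],"twist":[0,0,0]},{"translation":[0,0,0.01],"twist":[0,0,0]},{"translation":[0.015,-0.001,0.01],"twist":[0,0,0]},{"translation":[0.03,-0.002,0.01],"twist":[0,0,0]},{"translation":[0.045,-0.0035,0.01],"twist":[0,0,0]},{"translation":[0.06,-0.005,0.01],"twist":[0,0,0]},{"translation":[0.075,-0.006,0.01],"twist":[0,0,0]},{"translation":[0.09,-0.007,0.01],"twist":[0,0,0]},{"translation":[0.1,-0.008,0.01],"twist":[0,0,0]}])

```text
t: 12.25
ee_pos: [566.3, 179.7, 350.6]
orientation: [-2.309, -2.131, 0.001]
ft_force: [-4.4, -0.4, -5.2]
width: 16.1
```

```bash
python3 - <<'E'
from h import *
o=ctrl.get_obs();print(o['ee_pos'],o['ft_force'],o['moment'])
E
```

```text
[566.26735017 179.71134767 350.56488813] [-4.43518151 -0.41118313 -5.21425859] [-0.15598892  0.9587304  -0.04281413]
```

>>> send_rows(commands=[{"translation":[0,0,-0.004],"twist":[0,0,0]},{"translation":[0.005,0,-0.004],"twist":[0,0,0]},{"translation":[0.01,-0.001,-0.004],"twist":[0,0,0]},{"translation":[0.015,-0.001,-0.004],"twist":[0,0,0]},{"translation":[0.02,-0.0016,-0.004],"twist":[0,0,0]},{"translation":[0.025,-0.002,-0.004],"twist":[0,0,0]},{"translation":[0.03,-0.0024,-0.004],"twist":[0,0,0]},{"translation":[0.035,-0.003,-0.004],"twist":[0,0,0]},{"translation":[0.04,-0.003,-0.004],"twist":[0,0,0]},{"translation":[0.04,-0.003,-0.004],"twist":[0,0,0]}])

```text
t: 13.25
ee_pos: [570.3, 179.4, 350.5]
orientation: [2.308, 2.131, -0.0]
ft_force: [-5.3, -2.0, -2.5]
width: 15.9
```

```bash
python3 - <<'E'
from h import *
o=ctrl.get_obs();print(o['ee_pos'],o['ft_force'],o['moment'])
E
```

```text
[570.2833262  179.41331231 350.53652171] [-5.29051856 -1.95715074 -2.49694507] [-0.42465703  0.99462585 -0.02078434]
```

>>> send_rows(commands=[{"translation":[0.003,0,0],"twist":[0,0,0]},{"translation":[0.006,0,0],"twist":[0,0,0]},{"translation":[0.009,-0.001,0],"twist":[0,0,0]},{"translation":[0.012,-0.001,0],"twist":[0,0,0]},{"translation":[0.015,-0.001,0],"twist":[0,0,0]},{"translation":[0.018,-0.0015,0],"twist":[0,0,0]},{"translation":[0.02,-0.0016,0],"twist":[0,0,0]},{"translation":[0.02,-0.0016,0],"twist":[0,0,0]},{"translation":[0.02,-0.0016,0],"twist":[0,0,0]},{"translation":[0.02,-0.0016,0],"twist":[0,0,0]}])

```text
t: 14.25
ee_pos: [572.2, 179.3, 350.5]
orientation: [2.308, 2.131, -0.0]
ft_force: [-4.5, -2.1, -2.3]
width: 15.6
```

```bash
python3 - <<'E'
from h import *
o=ctrl.get_obs();print(o['ee_pos'],o['ft_force'],o['moment'])
E
```

```text
[572.2215266  179.26198809 350.52768084] [-4.5479716  -2.0686298  -2.25808934] [-0.40444658  1.0152003  -0.03561837]
```

>>> send_rows(commands=[{"translation":[0.002,0,0],"twist":[0,0,0]},{"translation":[0.004,0,0],"twist":[0,0,0]},{"translation":[0.006,-0.0005,0],"twist":[0,0,0]},{"translation":[0.008,-0.0006,0],"twist":[0,0,0]},{"translation":[0.01,-0.0008,0],"twist":[0,0,0]},{"translation":[0.012,-0.001,0],"twist":[0,0,0]},{"translation":[0.014,-0.001,0],"twist":[0,0,0]},{"translation":[0.015,-0.0012,0],"twist":[0,0,0]},{"translation":[0.015,-0.0012,0],"twist":[0,0,0]},{"translation":[0.015,-0.0012,0],"twist":[0,0,0]}])

```text
t: 15.25
ee_pos: [573.7, 179.2, 350.5]
orientation: [2.308, 2.131, -0.0]
ft_force: [-4.7, -1.3, -2.0]
width: 15.6
```

```bash
python3 - <<'E'
from h import *
o=ctrl.get_obs();print(o['ee_pos'],o['ft_force'],o['moment'])
E
```

```text
[573.68109516 179.16544203 350.51833122] [-4.74761358 -1.293112   -1.99691263] [-0.40553408  1.09656281 -0.01671783]
```

>>> send_rows(commands=[{"translation":[0.002,0,0],"twist":[0,0,0]},{"translation":[0.004,0,0],"twist":[0,0,0]},{"translation":[0.006,-0.0005,0],"twist":[0,0,0]},{"translation":[0.008,-0.0006,0],"twist":[0,0,0]},{"translation":[0.01,-0.0008,0],"twist":[0,0,0]},{"translation":[0.012,-0.001,0],"twist":[0,0,0]},{"translation":[0.012,-0.001,0],"twist":[0,0,0]},{"translation":[0.012,-0.001,0],"twist":[0,0,0]},{"translation":[0.012,-0.001,0],"twist":[0,0,0]},{"translation":[0.012,-0.001,0],"twist":[0,0,0]}])

```text
t: 16.25
ee_pos: [574.7, 179.1, 350.5]
orientation: [-2.308, -2.131, 0.001]
ft_force: [-6.4, -2.0, -0.9]
width: 15.7
```

```bash
python3 - <<'E'
from h import *
o=ctrl.get_obs();print(o['ee_pos'],o['ft_force'],o['moment'])
E
```

```text
[574.65361661 179.09282898 350.51679488] [-6.42973164 -2.01880484 -0.89168917] [-0.41506953  1.37881759 -0.0761161 ]
```

>>> send_rows(commands=[{"translation":[0.001,0,0],"twist":[0,0,0]},{"translation":[0.002,0,0],"twist":[0,0,0]},{"translation":[0.003,0,0],"twist":[0,0,0]},{"translation":[0.004,0,0],"twist":[0,0,0]},{"translation":[0.005,0,0],"twist":[0,0,0]},{"translation":[0.006,0,0],"twist":[0,0,0]},{"translation":[0.006,0,0],"twist":[0,0,0]},{"translation":[0.006,0,0],"twist":[0,0,0]},{"translation":[0.006,0,0],"twist":[0,0,0]},{"translation":[0.006,0,0],"twist":[0,0,0]}])

```text
t: 17.25
ee_pos: [574.9, 179.1, 350.5]
orientation: [-2.308, -2.13, 0.003]
ft_force: [-7.4, -1.7, 0.0]
width: 15.9
```

```bash
python3 - <<'E'
from h import *
o=ctrl.get_obs();print(o['ee_pos'],o['ft_force'],o['moment'])
E
```

```text
[574.93838204 179.0928978  350.51716234] [-7.365473   -1.65486432  0.01391775] [-0.33418858  1.71042864 -0.10258609]
```

>>> send_rows(commands=[{"translation":[0.001,0,0],"twist":[0,0,0]},{"translation":[0.002,0,0],"twist":[0,0,0]},{"translation":[0.003,0,0],"twist":[0,0,0]},{"translation":[0.004,0,0],"twist":[0,0,0]},{"translation":[0.005,0,0],"twist":[0,0,0]},{"translation":[0.006,0,0],"twist":[0,0,0]},{"translation":[0.007,0,0],"twist":[0,0,0]},{"translation":[0.008,0,0],"twist":[0,0,0]},{"translation":[0.008,0,0],"twist":[0,0,0]},{"translation":[0.008,0,0],"twist":[0,0,0]}])

```text
t: 18.25
ee_pos: [575.3, 179.1, 350.5]
orientation: [-2.307, -2.129, 0.004]
ft_force: [-10.8, -1.6, 2.8]
width: 16.1
```

```bash
python3 - <<'E'
from h import *
o=ctrl.get_obs();print(o['ee_pos'],o['ft_force'],o['moment'])
E
```

```text
[575.31471453 179.14027077 350.48946897] [-10.75820396  -1.56234645   2.83505752] [-0.42063436  2.19096129 -0.17772109]
```

The force rose sharply at about x = 574.5 (stop predicted at 574.8), so this is the stop. I'll ease forward to x ≈ 568.0.

>>> send_rows(commands=[{"translation":[-0.01,0,0],"twist":[0,0,0]},{"translation":[-0.02,0,0],"twist":[0,0,0]},{"translation":[-0.035,0,0],"twist":[0,0,0]},{"translation":[-0.05,0,0],"twist":[0,0,0]},{"translation":[-0.065,0.001,0],"twist":[0,0,0]},{"translation":[-0.078,0.001,0],"twist":[0,0,0]},{"translation":[-0.083,0.001,0],"twist":[0,0,0]},{"translation":[-0.083,0.001,0],"twist":[0,0,0]},{"translation":[-0.083,0.001,0],"twist":[0,0,0]},{"translation":[-0.083,0.001,0],"twist":[0,0,0]}])

```text
t: 19.25
ee_pos: [568.1, 179.4, 350.4]
orientation: [2.308, 2.131, 0.001]
ft_force: [-4.8, 0.3, -0.4]
width: 15.8
```

```bash
python3 - <<'E'
from h import *
o=ctrl.get_obs();print(o['ee_pos'],o['orientation'],o['ft_force'],o['moment'])
d=snap('wrist','w3');t=snap('top','t3')
cv2.imwrite('pics/c3.png',np.hstack([cv2.resize(d['img'][170:330,220:420,::-1],(500,400)),cv2.resize(t['img'][195:275,210:270,::-1],(300,400),interpolation=cv2.INTER_CUBIC)]))
E
```

```text
[568.11911116 179.40423611 350.44111909] [2.30849133e+00 2.13081819e+00 6.94823795e-04] [-4.84661556  0.28075003 -0.38849183] [ 0.01817032  0.94372914 -0.03019566]
```

View pics/c3.png

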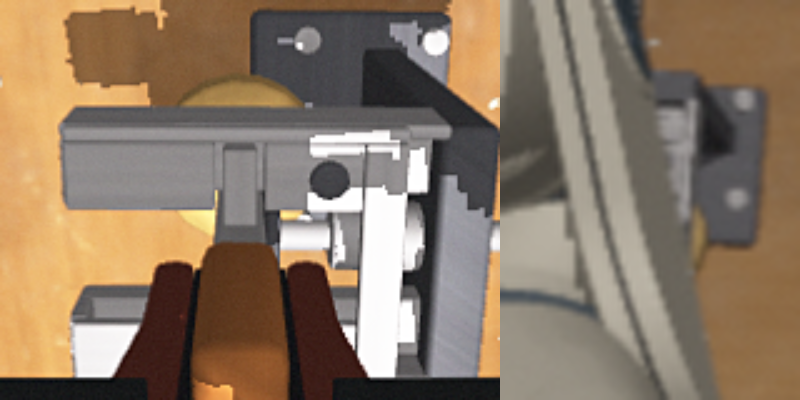

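In the wrist crop the pin (222–255) lies centred in the cover mouth (215–265). I'll lift gently.

>>> send_rows(commands=[{"translation":[0,0,0.006],"twist":[0,0,0]},{"translation":[0,0,0.012],"twist":[0,0,0]},{"translation":[0,0,0.018],"twist":[0,0,0]},{"translation":[0,0,0.024],"twist":[0,0,0]},{"translation":[0,0,0.03],"twist":[0,0,0]},{"translation":[0,0,0.036],"twist":[0,0,0]},{"translation":[0,0,0.042],"twist":[0,0,0]},{"translation":[0,0,0.048],"twist":[0,0,0]},{"translation":[0,0,0.05],"twist":[0,0,0]},{"translation":[0,0,0.05],"twist":[0,0,0]}])

```text
t: 20.35
ee_pos: [568.0, 179.2, 355.4]
orientation: [2.308, 2.131, 0.0]
ft_force: [-4.1, -0.1, -5.6]
width: 15.6
```

```bash
python3 - <<'E'
from h import *
o=ctrl.get_obs();print(o['ee_pos'],o['orientation'],o['ft_force'],o['moment'])
E
```

```text
[568.0357607  179.24180429 355.3504563 ] [2.30844586e+00 2.13078816e+00 2.64196574e-05] [-4.0540737 -0.0882577 -5.6488105] [-0.00211038  1.02027398 -0.04436213]
```

>>> send_rows(commands=[{"translation":[0,0,0.02],"twist":[0,0,0]},{"translation":[0,0,0.04],"twist":[0,0,0]},{"translation":[0,0,0.06],"twist":[0,0,0]},{"translation":[0,0,0.09],"twist":[0,0,0]},{"translation":[0,0,0.12],"twist":[0,0,0]},{"translation":[0,0,0.15],"twist":[0,0,0]},{"translation":[0,0,0.18],"twist":[0,0,0]},{"translation":[0,0,0.21],"twist":[0,0,0]},{"translation":[0,0,0.24],"twist":[0,0,0]},{"translation":[0,0,0.26],"twist":[0,0,0]}])

```text
t: 21.35
ee_pos: [568.0, 179.3, 381.6]
orientation: [2.308, 2.131, 0.0]
ft_force: [-4.3, -0.5, -5.0]
width: 15.6
```

```bash
python3 - <<'E'
from h import *
o=ctrl.get_obs();print(o['ee_pos'],o['orientation'],o['ft_force'],o['moment'])
E
```

```text
[568.02757097 179.2848648  381.63542158] [2.30845357e+00 2.13076530e+00 3.10325341e-04] [-4.30979729 -0.49347356 -4.97168503] [ 0.06123416  1.11122678 -0.00383567]
```

>>> send_rows(commands=[{"translation":[-0.05,0.004,0],"twist":[0,0,0]},{"translation":[-0.12,0.01,0],"twist":[0,0,0]},{"translation":[-0.24,0.019,0],"twist":[0,0,0]},{"translation":[-0.38,0.03,0],"twist":[0,0,0]},{"translation":[-0.52,0.042,0],"twist":[0,0,0]},{"translation":[-0.66,0.053,0],"twist":[0,0,0]},{"translation":[-0.8,0.064,0],"twist":[0,0,0]},{"translation":[-0.92,0.074,0],"twist":[0,0,0]},{"translation":[-0.98,0.078,0],"twist":[0,0,0]},{"translation":[-1,0.08,0],"twist":[0,0,0]}])

```text
t: 22.35
ee_pos: [467.4, 187.4, 381.4]
orientation: [2.308, 2.131, 0.0]
ft_force: [0.7, 0.5, -3.6]
width: 15.6
```

```bash
python3 - <<'E'
from h import *
o=ctrl.get_obs();print(o['ee_pos'],o['orientation'],o['ft_force'],o['moment'])
d=snap('side','s4')
cv2.imwrite('pics/c4.png',cv2.resize(d['img'][190:370,220:460,::-1],(800,600)))
E
```

```text
[467.38434606 187.36931096 381.43010701] [2.30796219e+00 2.13119217e+00 4.36336093e-04] [ 0.66526447  0.49748217 -3.552031  ] [-0.04618273 -0.04433807 -0.00513432]
```

View pics/c4.png

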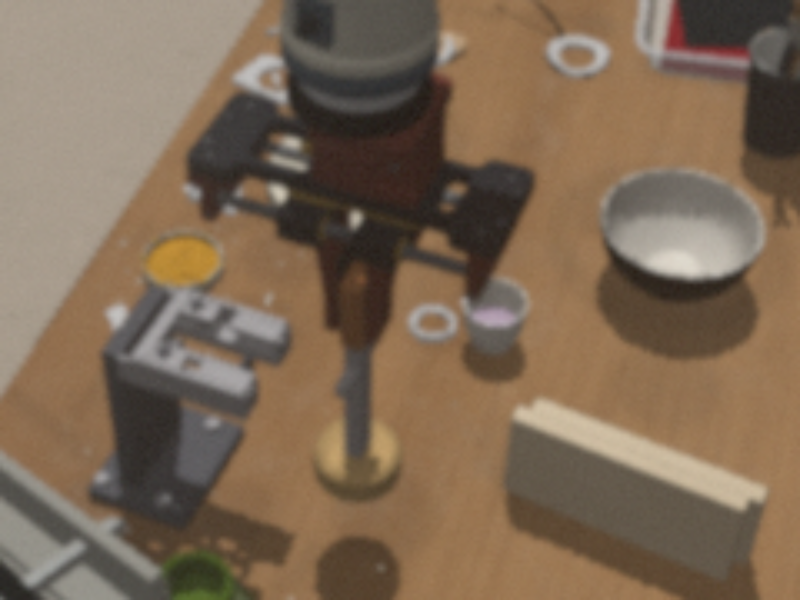

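The tamper is out and hangs upright and free, with the hook and bystanders unmoved. I'll carry it to the slab.

>>> send_rows(commands=[{"translation":[0,-0.05,0.05],"twist":[0,0,0]},{"translation":[0,-0.12,0.1],"twist":[0,0,0]},{"translation":[0,-0.24,0.15],"twist":[0,0,0]},{"translation":[0,-0.38,0.2],"twist":[0,0,0]},{"translation":[0,-0.5,0.25],"twist":[0,0,0]},{"translation":[0,-0.62,0.3],"twist":[0,0,0]},{"translation":[0,-0.74,0.3],"twist":[0,0,0]},{"translation":[0,-0.84,0.3],"twist":[0,0,0]},{"translation":[0,-0.93,0.3],"twist":[0,0,0]},{"translation":[0,-1,0.3],"twist":[0,0,0]}])

```text
t: 23.4
ee_pos: [467.9, 86.5, 411.1]
orientation: [-2.309, -2.13, 0.001]
ft_force: [-0.1, 1.2, -3.7]
width: 15.6
```

>>> send_rows(commands=[{"translation":[0.03,-0.1,0],"twist":[0,0,0]},{"translation":[0.07,-0.2,0],"twist":[0,0,0]},{"translation":[0.12,-0.3,0],"twist":[0,0,0]},{"translation":[0.17,-0.4,0],"twist":[0,0,0]},{"translation":[0.22,-0.5,0],"twist":[0,0,0]},{"translation":[0.27,-0.6,0],"twist":[0,0,0]},{"translation":[0.32,-0.7,0],"twist":[0,0,0]},{"translation":[0.37,-0.8,0],"twist":[0,0,0]},{"translation":[0.42,-0.9,0],"twist":[0,0,0]},{"translation":[0.47,-1,0],"twist":[0,0,0]}])

```text
t: 24.4
ee_pos: [515.4, -13.6, 411.3]
orientation: [-2.308, -2.131, 0.0]
ft_force: [0.7, 0.3, -3.5]
width: 15.6
```

>>> send_rows(commands=[{"translation":[0.06,-0.1,0],"twist":[0,0,0]},{"translation":[0.12,-0.2,0],"twist":[0,0,0]},{"translation":[0.18,-0.3,0],"twist":[0,0,0]},{"translation":[0.24,-0.4,0],"twist":[0,0,0]},{"translation":[0.3,-0.5,0],"twist":[0,0,0]},{"translation":[0.36,-0.6,0],"twist":[0,0,0]},{"translation":[0.42,-0.7,0],"twist":[0,0,0]},{"translation":[0.48,-0.8,0],"twist":[0,0,0]},{"translation":[0.54,-0.9,0],"twist":[0,0,0]},{"translation":[0.6,-1,0],"twist":[0,0,0]}])

```text
t: 25.4
ee_pos: [575.5, -113.5, 411.3]
orientation: [-2.308, -2.131, 0.0]
ft_force: [-0.1, -0.3, -4.1]
width: 16.0
```

>>> send_rows(commands=[{"translation":[0,-0.1,0],"twist":[0,0,0]},{"translation":[0.01,-0.18,0],"twist":[0,0,0]},{"translation":[0.02,-0.25,-0.05],"twist":[0,0,0]},{"translation":[0.02,-0.3,-0.15],"twist":[0,0,0]},{"translation":[0.02,-0.31,-0.3],"twist":[0,0,0]},{"translation":[0.02,-0.31,-0.45],"twist":[0,0,0]},{"translation":[0.02,-0.31,-0.55],"twist":[0,0,0]},{"translation":[0.02,-0.31,-0.6],"twist":[0,0,0]},{"translation":[0.02,-0.31,-0.6],"twist":[0,0,0]},{"translation":[0.02,-0.31,-0.6],"twist":[0,0,0]}])

```text
t: 26.4
ee_pos: [577.3, -143.6, 351.4]
orientation: [2.308, 2.131, 0.0]
ft_force: [-0.0, 1.3, -2.3]
width: 15.6
```

```bash
python3 - <<'E'
from h import *
o=ctrl.get_obs();print(o['ee_pos'],o['orientation'],o['ft_force'],o['moment'])
d=snap('side','s5');w=snap('wrist','w5')
cv2.imwrite('pics/c5.png',np.hstack([cv2.resize(d['img'][190:290,260:400,::-1],(420,300)),w['img'][130:430,130:510,::-1]]))
print(proj(d,[(577,-144,16)]),proj(w,[(577,-144,16)]))
E
```

```text
[ 577.27184871 -143.58644604  351.44357923] [2.30792817e+00 2.13097650e+00 3.40776477e-04] [-0.00321756  1.27344279 -2.34700833] [-0.0898241  -0.02001331  0.06602357]
[[326.83382887 241.2975874 ]] [[315.43500809 224.55431945]]
```

View pics/c5.png

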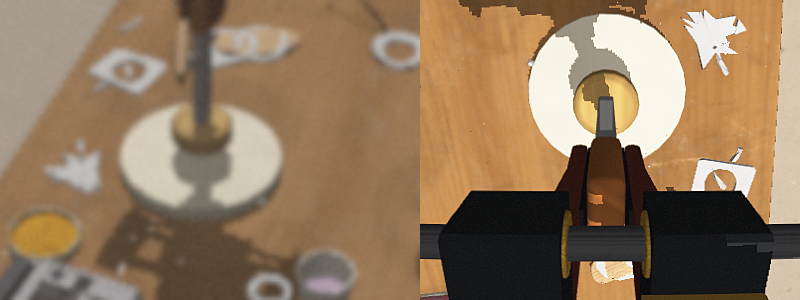

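The foot hovers centred over the slab in both views. I'll lower it slowly.

>>> send_rows(commands=[{"translation":[0,0,-0.03],"twist":[0,0,0]},{"translation":[0,0,-0.07],"twist":[0,0,0]},{"translation":[0,0,-0.1],"twist":[0,0,0]},{"translation":[0,0,-0.13],"twist":[0,0,0]},{"translation":[0,0,-0.15],"twist":[0,0,0]},{"translation":[0,0,-0.16],"twist":[0,0,0]},{"translation":[0,0,-0.165],"twist":[0,0,0]},{"translation":[0,0,-0.17],"twist":[0,0,0]},{"translation":[0,0,-0.175],"twist":[0,0,0]},{"translation":[0,0,-0.18],"twist":[0,0,0]}])

```text
t: 27.5
ee_pos: [577.0, -143.7, 333.3]
orientation: [2.308, 2.131, 0.0]
ft_force: [-0.5, -0.3, -3.5]
width: 15.9
```

>>> send_rows(commands=[{"translation":[0,0,-0.003],"twist":[0,0,0]},{"translation":[0,0,-0.006],"twist":[0,0,0]},{"translation":[0,0,-0.009],"twist":[0,0,0]},{"translation":[0,0,-0.012],"twist":[0,0,0]},{"translation":[0,0,-0.015],"twist":[0,0,0]},{"translation":[0,0,-0.015],"twist":[0,0,0]},{"translation":[0,0,-0.015],"twist":[0,0,0]},{"translation":[0,0,-0.015],"twist":[0,0,0]},{"translation":[0,0,-0.015],"twist":[0,0,0]},{"translation":[0,0,-0.015],"twist":[0,0,0]}])

```text
t: 28.5
ee_pos: [577.0, -143.7, 331.8]
orientation: [2.308, 2.131, 0.0]
ft_force: [-0.1, 0.5, -3.1]
width: 16.0
```

>>> send_rows(commands=[{"translation":[0,0,-0.002],"twist":[0,0,0]},{"translation":[0,0,-0.004],"twist":[0,0,0]},{"translation":[0,0,-0.006],"twist":[0,0,0]},{"translation":[0,0,-0.008],"twist":[0,0,0]},{"translation":[0,0,-0.01],"twist":[0,0,0]},{"translation":[0,0,-0.01],"twist":[0,0,0]},{"translation":[0,0,-0.01],"twist":[0,0,0]},{"translation":[0,0,-0.01],"twist":[0,0,0]},{"translation":[0,0,-0.01],"twist":[0,0,0]},{"translation":[0,0,-0.01],"twist":[0,0,0]}])

```text
t: 29.5
ee_pos: [577.0, -143.7, 330.8]
orientation: [2.308, 2.131, -0.0]
ft_force: [-0.4, -0.4, -3.3]
width: 16.1
```

>>> send_rows(commands=[{"translation":[0,0,-0.002],"twist":[0,0,0]},{"translation":[0,0,-0.004],"twist":[0,0,0]},{"translation":[0,0,-0.006],"twist":[0,0,0]},{"translation":[0,0,-0.008],"twist":[0,0,0]},{"translation":[0,0,-0.01],"twist":[0,0,0]},{"translation":[0,0,-0.01],"twist":[0,0,0]},{"translation":[0,0,-0.01],"twist":[0,0,0]},{"translation":[0,0,-0.01],"twist":[0,0,0]},{"translation":[0,0,-0.01],"twist":[0,0,0]},{"translation":[0,0,-0.01],"twist":[0,0,0]}])

```text
t: 30.5
ee_pos: [577.1, -143.7, 330.7]
orientation: [2.308, 2.131, 0.0]
ft_force: [-3.4, 0.6, 6.9]
width: 15.8
```

The foot is seated (about 10 N of contact). I'll ease up 0.5 mm and open the gripper.

>>> send_rows(commands=[{"translation":[0,0,0.003],"twist":[0,0,0]},{"translation":[0,0,0.006],"twist":[0,0,0]},{"translation":[0,0,0.006],"twist":[0,0,0]},{"translation":[0,0,0.006],"twist":[0,0,0]},{"translation":[0,0,0.006],"twist":[0,0,0]},{"translation":[0,0,0.006],"twist":[0,0,0]},{"translation":[0,0,0.006],"twist":[0,0,0]},{"translation":[0,0,0.006],"twist":[0,0,0]},{"translation":[0,0,0.006],"twist":[0,0,0]},{"translation":[0,0,0.006],"twist":[0,0,0]}])

```text
t: 31.5
ee_pos: [577.1, -143.8, 330.7]
orientation: [2.308, 2.131, 0.0]
ft_force: [-3.9, 1.2, 6.0]
width: 15.6
```

>>> send_rows(commands=[{"translation":[0,0,0],"twist":[0,0,0]},{"translation":[0,0,0],"twist":[0,0,0]},{"translation":[0,0,0],"twist":[0,0,0]},{"translation":[0,0,0],"twist":[0,0,0]},{"translation":[0,0,0],"twist":[0,0,0]},{"translation":[0,0,0],"twist":[0,0,0]},{"translation":[0,0,0],"twist":[0,0,0]},{"translation":[0,0,0],"twist":[0,0,0]},{"translation":[0,0,0],"twist":[0,0,0]},{"translation":[0,0,0],"twist":[0,0,0]}], grip=-1)

```text
t: 32.5
ee_pos: [577.0, -143.7, 330.4]
orientation: [2.308, 2.131, -0.0]
ft_force: [0.7, -0.0, -0.2]
width: 87.3
```

>>> send_rows(commands=[{"translation":[0,0,0.05],"twist":[0,0,0]},{"translation":[0,0,0.15],"twist":[0,0,0]},{"translation":[0,0,0.3],"twist":[0,0,0]},{"translation":[0,0,0.45],"twist":[0,0,0]},{"translation":[0,0,0.6],"twist":[0,0,0]},{"translation":[0,0,0.75],"twist":[0,0,0]},{"translation":[0,0,0.9],"twist":[0,0,0]},{"translation":[0,0,1],"twist":[0,0,0]},{"translation":[0,0,1],"twist":[0,0,0]},{"translation":[0,0,1],"twist":[0,0,0]}])

```text
t: 33.5
ee_pos: [576.9, -143.7, 430.3]
orientation: [-2.308, -2.131, 0.0]
ft_force: [1.0, -0.7, -0.4]
width: 87.6
```

```bash
python3 - <<'E'
from h import *
o=ctrl.get_obs();print(o['ee_pos'],o['ft_force'],o['t'])
d=snap('side','s6');w=snap('wrist','w6')
cv2.imwrite('pics/c6.png',np.hstack([cv2.resize(d['img'][170:370,240:400,::-1],(400,500)),cv2.resize(w['img'][:,120:500,::-1],(396,500))]))
E
```

```text
[ 576.89832315 -143.69208157  430.31063478] [ 1.03859842 -0.722957   -0.42381638] 33.5
```

View pics/c6.png

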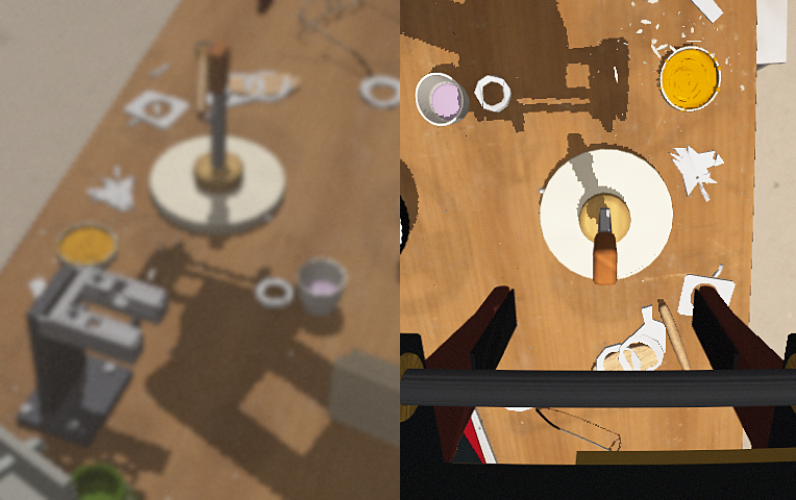

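The tamper stands upright near the slab's centre, the gripper is clear above it, and the bystanders are in place.

```bash
python3 -c "
from h import *
print(ctrl.close_job())"
```

```text
the job is handed in; nothing more can be done
None
```

The clay tamper is off its hook and standing upright near the centre of the plaster slab. I let go, raised the gripper clear and handed the job in at about 33.6 s.

- **Hook release:** I pressed the keeper back until the pin met the stop, about 38 mm in. The readings there peaked at about 11 N. I eased forward about 6.5 mm, and a wrist picture showed the pin centred in the cover's mouth. The lift out read no more than about 6 N, and I drew the tamper forward out of the gap.
- **Set-down:** The tamper touched the slab with about 10 N of contact, and easing up before opening barely lowered that. The reading returned to near zero once it was released.
- **Final pictures:** The tamper was upright on the slab. The egg cup, lid and jar looked where they had been. I did not single out the wooden rib or re-measure any of the bystanders.
- **Other readings:** At one point, with the tamper raised about 1 mm in the channel during the push back, the downward reading was 5.2 N, more than the tamper weighs. I lowered it 0.4 mm and carried on. Forces were only read at the end of each move, so brief peaks in between are not known. No checks failed.

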